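Unlock the cash box and hold the key turned

TASK

Take the cash-box key (the one with the broad rectangular head and short double-sided blade) off its hook on the key rail and push it fully home in the lock on the cash box's lid; its pins are sticky, so wiggle the key when it catches rather than forcing it. Then turn the key a quarter turn clockwise, seen from above, against the lock's spring, and finish while still holding it turned, so that the lid can be lifted. Leave the other keys on their hooks and everything else on the counter where it is.

Things in the scene. Friction and masses are not known exactly. Their poses are not given: they have to be found in the camera images.
- cash_key: cash-box key, hanging blade down on one of the rail's hooks. Origin: middle of its shoulder, where the blade begins; z up to the head, y across its width, x through its thickness; a half turn about z makes no difference. Blade below the origin, 3 mm thick, 8 wide, 32 long, both edges notched alike, last 6 mm tapered to 3 x 1.2. Shoulder 16 wide, 6 thick, 10 high. 60 g, varied
- key_head (a point): on the cash key's axis, 26 mm above its origin, same axes: where to grip. The black head is 30 mm wide (y), 8 thick (x), 8 to 46 mm above the origin, with flat upright side edges; its 13 x 13 mm hole (26 to 39 mm above the origin) goes through along x. The hook is in the hole, so grip the side edges, across y. Gripped here, fingertips also clear the lid with the key home
- keyhole (a point): centre of the keyhole in the plug's round face, 96 mm above the counter, 4 above the lid; z up; turns with the plug. Keyway along this y: 9.4 mm (y) x 4.0 (x), with a 2 mm lead-in slope all round. Home: key's origin here, its shoulder on the face. A plate below lets the key turn only when home (within 2 mm) and traps it while turned. Plug 22 mm across, bezel 30
- keyway_pins (a point): on the lock's axis between its two pairs of spring pins, 7.5 mm below the keyhole. They press on the blade's edges: it catches with its tip about 11, 17 and 28 mm inside, at 4 to 10 N straight down; they drop into the notches when it is home. Rocking the key a few degrees about its axis eases it past. It has about 7 degrees of play in the keyway
- lock (a joint): turn of the lock's plug in rad: 0 locked (its start), growing clockwise seen from above, stop at 2.1. A spring turns it back to 0 when let go: 0.01 N m at 0, 0.045 N m at a quarter turn. Through the key's play it lags the key by 0.2 to 0.35 rad: with the key turned 1.57 it reads about 1.25; from 1.1 on the bolt is clear of the lid's catch
- cash_box: grey steel cash box, fixed on the counter, 185 mm deep (x), 260 wide (y), 92 high. Origin: centre of its underside; z up. The lock is in the lid, 55 mm from the centre towards -x; at lock 0 the keyway runs along the box's y. A folded wire handle lies flat on the lid (7 mm high), x = 5 to 51 mm, |y| up to 56
- key_rail: low key rail fixed on the counter: wooden foot 100 x 300 x 12 mm (x = -70 to 30 mm), two posts at y = +-138 and a 10 mm square steel rail 290 long, top at 105 mm. Origin: on the counter under the rail's middle; y along the rail, z up. Keys hang with their width along y, on three hooks at y = -90, 0, 90
- mid_hook (a point): on the axis of the middle hook where the key hangs, 32 mm from the rail's mid-plane towards -x of key_rail, 100 mm above the counter; same axes. All three hooks: level 4 mm round bars along -x, ending 18 mm further on in a 7 mm ball. To take a key off, raise it 4 to 5 mm so that its hole clears the ball and draw it along -x for 35 mm or more
- ring_key: another key, to be left: round ring head 34 mm across, round barrel; hangs on the rail. Origin 39 mm below its hook's top side.
- long_key: another key, to be left: small head 22 mm wide, thin blade with teeth on one side only; hangs on the rail. Origin 39 mm below its hook's top side.
- tape_roll: roll of tape lying flat, 96 mm across, 48 mm high, to be left; origin: centre of its underside
- jar: small white jar with a steel lid, 48 mm across, 75 mm high, between rail and cash box, to be left; origin: centre of its underside
- cup_stack: upright stack of paper cups, 77 mm across, 145 mm high, at the right, to be left; origin: centre of its underside
- clamshells: stack of white food containers, 150 x 150 x 117 mm, at the right, to be left; origin: centre of its underside
- glove_box: carton of gloves, 240 x 120 x 75 mm, at the left, to be left; origin: centre of its underside
- spray_bottle: spray bottle, 80 mm across, 227 mm high, at the left, to be left; origin: centre of its underside

How it is judged:
By the outcome, as a careful person would: the job done as asked, in the order asked, and still so for the second after the job is handed in, while the arm keeps its last pose, push and grip.
It also fails if it takes over 58 s, if anything falls off the work surface, if the arm or the gripper's body presses on something with over 40 N, if the wrist force passes 120 N, or if a joint passes its speed limit or range.

ROBOT

A 6-joint arm with a two-finger parallel gripper is mounted at the origin on the work surface. World frame = base frame: x ahead of the robot, y to its left, z up, the work surface at z = 0. Lengths are in m, angles in rad, forces in N, time in s.
With the tool pointing down it reaches from about 0.3 to 0.95 m from the base axis. Payload 3.1 kg.
Tool frame: the origin (TCP) lies midway between the tips of the shut fingers; the grasp point (between the pads) lies robot.grip_depth behind it (robot.grip_depth is the distance from the TCP to the grasp point, in m); y points along the fingers, x is the direction in which the jaws open and shut, and the axes are right-handed (so a half turn about y gives the same grasp; the last joint's range is limited). The gripper opens to 85 mm and grips with 20 to 120 N. Pads are 22 mm wide; open, the fingers measure 114 mm over their backs; the gripper's body (76 mm by 85 mm) begins 54 mm behind the grasp point. The pads swing forward as they close: fully open they stand 13 mm farther back than shut.
Start: joints at [-1.256, 0.308, 1.634, -0, 1.2, -0.07], TCP at [0.235, -0.579, 0.206] pointing down, gripper open.
Joint ranges: [-3.06, 3.06], [-0.79, 1.96], [0.05, 2.63], [-1.19, 4.34], [0.05, 2.64], [-2.94, 2.94]. Speed limits (rad/s): [2.79, 2.79, 3.14, 3.14, 3.14, 3.14].

INTERFACE

Orientations are given as a unit quaternion [x, y, z, w].
In Python, from cell import robot, command_gripper, inverse_kinematics, status, snapshot, camera_info, hand_in gives the robot as it stands. The module is installed in compiled form; this text tells all that it offers. Calls block until the motion is done:
- robot.goto(position, orientation): joint-space move of the TCP to a pose.
- robot.move_linear(position, speed=0.15, rot=None, threshold=None): straight line of the TCP; rot=None keeps the orientation; speed is the mean speed in m/s. With threshold (N) it stops when the force on the tool has changed by that much, and returns True; else False.
- robot.set_joints(angles): joint-space move.
- command_gripper(opening, effort=None): finger opening in m; effort is the grip in N (None keeps the last); returns when the fingers have stopped.
- robot.hold(seconds).
- inverse_kinematics(position, orientation): joint angles nearest the present ones, or None.
- status.observe(): the state.
- snapshot(name): name is "scene" or "top" or "wrist"; returns the picture (480x640x3 uint8, red, green, blue); there is no depth.
- camera_info(name): a dict with "K" (3x3 intrinsics, pixels), "origin" and "rotation" of the camera in the world; the wrist camera has in their place "tool_from_camera" (4x4, takes a point from camera to tool coordinates, whose origin is the TCP and whose axes are the tool frame's). Camera axes: x right, y up, looking along -z (the intrinsics and any distortion apply to the point x, -y, -z); pixel columns grow to the right and rows downward; lengths in m; the calibration is good to about 2 mm. A picture is of the moment at which its call begins: read the wrist's pose just before it. camera_info takes no time and is no camera call.
A pose or a line that the arm cannot do raises robot.IKError and nothing moves.
- hand_in(): hands the job in, once; it reports no verdict.
The state is a dict: "clock": time; "joints": joint angles; "dq": joint speeds; "joint_torque": joint torques, N m; "eef_pos": TCP position; "tcp_rot": TCP orientation; "wrist_force": force on the tool from outside, world axes, zero at the start; "torque": the same for the moment, N m; "grip_width": finger opening in m.
Only numpy, scipy, OpenCV 4.12 (cv2) and the standard library are available. Lean on these libraries where they do the work, as an engineer would, in place of code of your own. Each camera call takes 0.05 s, during which the arm holds its last target.

## Working session

There is one attempt and no reset: what is moved stays moved. The work goes in short steps, each a Python script; the robot and the scene stay as the last script left them, time stands still between calls to the robot, and variables do not carry over. Pictures are saved under pics/ and viewed, and the job is handed in when it is done.

```bash
mkdir -p pics; ls; python3 - <<'E'
from cell import *
import cv2,numpy as np
print({k:np.round(v,3) if not isinstance(v,dict) else v for k,v in status.observe().items()})
print(robot.grip_depth)
for n in("scene","top","wrist"):
    print(n,camera_info(n))
    cv2.imwrite(f"pics/{n}0.png",snapshot(n)[:,:,::-1])
E
```

```text
pics
{'clock': np.float64(0.0), 'joints': array([-1.256,  0.309,  1.635, -0.   ,  1.2  , -0.07 ]), 'dq': array([-0.   , -0.001,  0.   ,  0.   , -0.   , -0.001]), 'joint_torque': array([ 1.0000e-03, -4.1525e+01, -2.7666e+01,  0.0000e+00,  1.0000e-02,
       -0.0000e+00]), 'eef_pos': array([ 0.234, -0.578,  0.204]), 'tcp_rot': array([-0.586,  0.396, -0.395,  0.587]), 'wrist_force': array([-0.64 ,  0.058, -0.394]), 'torque': array([ 0.018, -0.01 , -0.032]), 'grip_width': np.float64(0.085)}
0.0187
scene {'K': array([[547.17293038,   0.        , 318.46852394],
       [  0.        , 547.17293038, 249.45464271],
       [  0.        ,   0.        ,   1.        ]]), 'origin': array([1.22772595, 0.6116344 , 1.15313663]), 'rotation': array([0.15639251, 0.33406103, 0.85152516, 0.37262516])}
top {'K': array([[442.8097511 ,   0.        , 323.99074784],
       [  0.        , 442.8097511 , 244.87548391],
       [  0.        ,   0.        ,   1.        ]]), 'origin': array([ 0.36582914, -0.0433618 ,  1.51947239]), 'rotation': array([ 0.03909222, -0.02802812, -0.70029867,  0.71222748])}
wrist {'K': array([[382.9793622 ,   0.        , 319.80411946],
       [  0.        , 382.9793622 , 239.94259084],
       [  0.        ,   0.        ,   1.        ]]), 'tool_from_camera': array([[ 9.99999552e-01,  5.36119549e-04, -7.79925074e-04,
        -1.39153185e-03],
       [-8.94072270e-04,  2.64872597e-01, -9.64283002e-01,
        -1.69005343e-01],
       [-3.10390188e-04,  9.64283267e-01,  2.64872958e-01,
         6.70659120e-02],
       [ 0.00000000e+00,  0.00000000e+00,  0.00000000e+00,
         1.00000000e+00]])}
```

View pics/scene0.png

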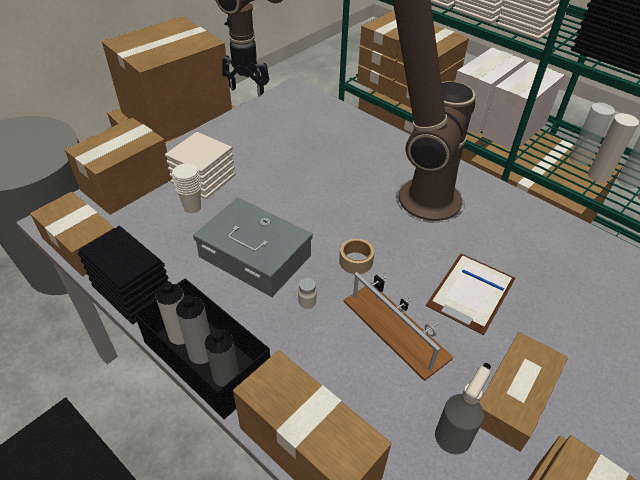

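View pics/top0.png

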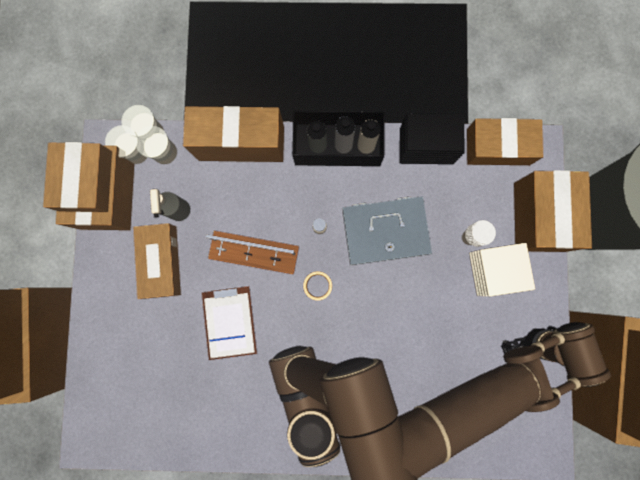

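View pics/wrist0.png

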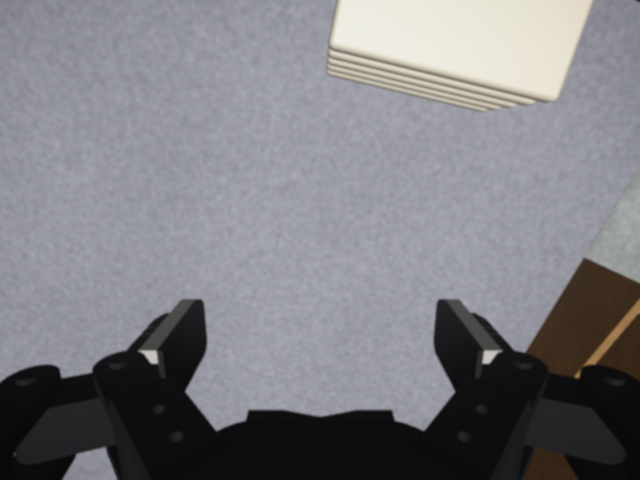

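The overview shows the rail at about (250,250) in the top view with three hooks, the cash box at (388,230), and the tape and jar between them. I'll enlarge both.

```bash
python3 - <<'E'
import cv2
t=cv2.imread("pics/top0.png");s=cv2.imread("pics/scene0.png")
def c(im,x0,y0,x1,y1,k,n): cv2.imwrite(n,cv2.resize(im[y0:y1,x0:x1],None,fx=k,fy=k,interpolation=cv2.INTER_CUBIC))
c(t,200,220,310,290,7,"pics/c1.png");c(t,335,190,440,270,7,"pics/c2.png")
c(s,335,255,460,385,4.5,"pics/c3.png");c(s,185,190,325,300,5,"pics/c4.png")
E
```

```text
(no output)
```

View pics/c1.png

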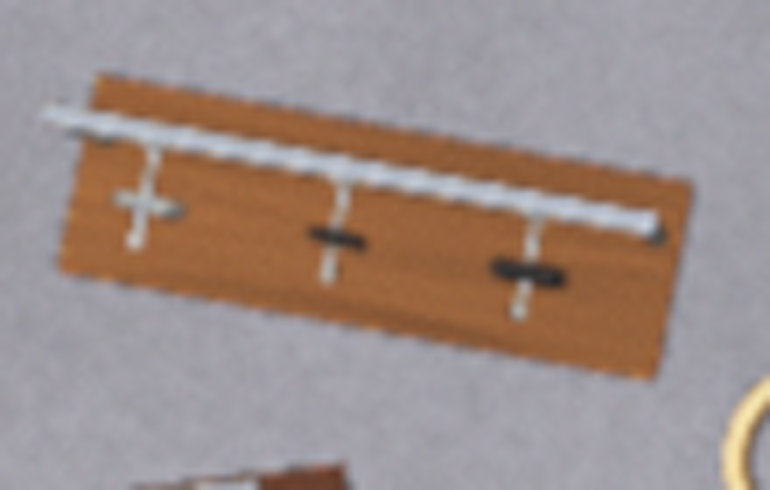

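View pics/c2.png

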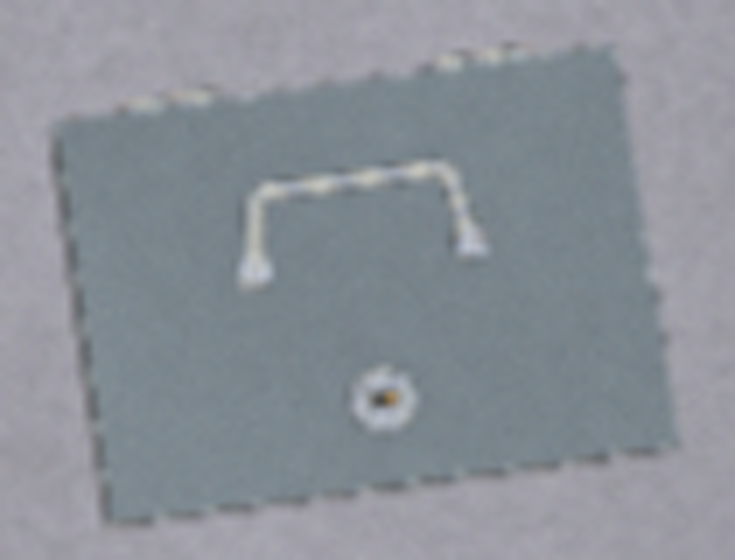

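View pics/c3.png

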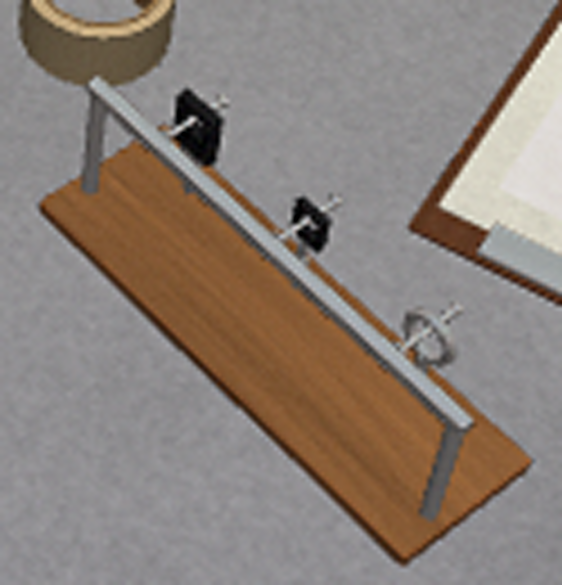

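View pics/c4.png

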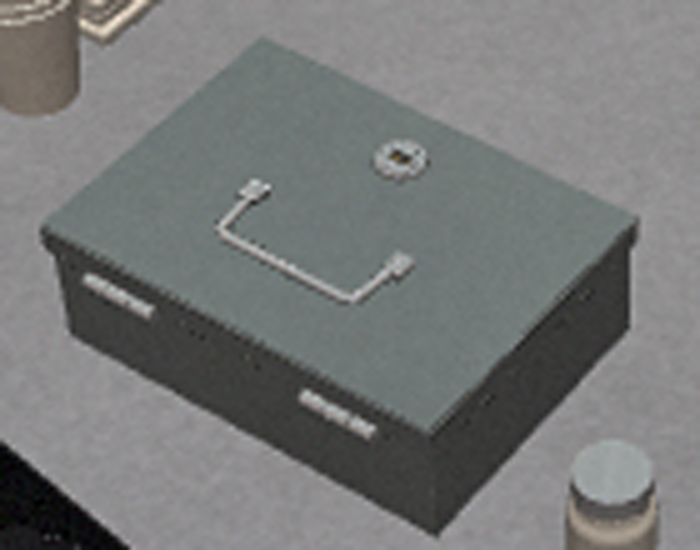

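The cash key (widest black head) is on the right-hand hook: crop1 (528,272), hook ball (518,312). The other black key has a small head. The keyhole is at crop2 (383,398). I'll locate them now.

```bash
cat > h.py <<'E'
from cell import *
import cv2,numpy as np
from scipy.spatial.transform import Rotation as R
def ray(name,uv,st=None):
    ci=camera_info(name);K=ci["K"]
    d=np.array([(uv[0]-K[0,2])/K[0,0],-(uv[1]-K[1,2])/K[1,1],-1.])
    if name=="wrist":
        T=ci["tool_from_camera"];Rt=R.from_quat(st["tcp_rot"]).as_matrix()
        return np.array(st["eef_pos"])+Rt@T[:3,3],Rt@T[:3,:3]@d
    return np.array(ci["origin"]),R.from_quat(ci["rotation"]).as_matrix()@d
def atz(name,uv,z,st=None):
    o,d=ray(name,uv,st);return o+d*(z-o[2])/d[2]
def proj(name,p,st=None):
    ci=camera_info(name);K=ci["K"]
    if name=="wrist":
        T=ci["tool_from_camera"];Rt=R.from_quat(st["tcp_rot"]).as_matrix()
        o=np.array(st["eef_pos"])+Rt@T[:3,3];M=Rt@T[:3,:3]
    else: o=np.array(ci["origin"]);M=R.from_quat(ci["rotation"]).as_matrix()
    c=M.T@(np.asarray(p)-o); return K[0,0]*c[0]/-c[2]+K[0,2],K[1,1]*-c[1]/-c[2]+K[1,2]
def crop(im,x0,y0,x1,y1,k,n): cv2.imwrite(n,cv2.resize(im[y0:y1,x0:x1,::-1],None,fx=k,fy=k,interpolation=cv2.INTER_CUBIC))
E
python3 - <<'E'
from h import *
np.set_printoptions(precision=4,suppress=True)
def P(f,k,ox,oy,c): return ((c[0]+.5)/k-.5+ox,(c[1]+.5)/k-.5+oy)
t=lambda c:P(0,7,200,220,c); b=lambda c:P(0,7,335,190,c)
s3=lambda c:P(0,4.5,335,255,c); s4=lambda c:P(0,5,185,190,c)
for n,c,z in (("railL",(45,112),.105),("railR",(657,218),.105),("root",(537,215),.1),("ball",(518,312),.1),("keytop",(528,272),.115),("balls",(136,243),.1),("ballm",(328,278),.1)):
    print("top",n,atz("top",t(c),z))
for n,c,z in (("railL",(465,425),.105),("railR",(95,82),.105),("ballcash",(222,102),.1),("ballring",(456,310),.1)):
    print("sc",n,atz("scene",s3(c),z))
print("keyhole top",atz("top",b((383,398)),.096),"sc",atz("scene",s4((401,158)),.096))
print("lid top",[atz("top",b(c),.092)[:2] for c in((55,120),(612,48),(678,448),(108,522))])
print("lid sc",[atz("scene",s4(c),.092)[:2] for c in((430,432),(42,228),(264,38),(638,218))])
print("jar",atz("top",(319.5,226),.075),"tape",atz("top",(317.5,286),.048))
E
```

```text
top railL [0.5244 0.3614 0.105 ]
top railR [0.48   0.0777 0.105 ]
top root [0.4809 0.1335 0.1   ]
top ball [0.4361 0.1409 0.1   ]
top keytop [0.4536 0.135  0.115 ]
top balls [0.4649 0.3182 0.1   ]
top ballm [0.4502 0.2289 0.1   ]
sc railL [0.5291 0.3645 0.105 ]
sc railR [0.4811 0.0838 0.105 ]
sc ballcash [0.44   0.1429 0.1   ]
sc ballring [0.4695 0.3201 0.1   ]
keyhole top [ 0.4996 -0.2303  0.096 ] sc [ 0.5019 -0.2269  0.096 ]
lid top [array([ 0.6277, -0.0778]), array([ 0.6655, -0.3367]), array([ 0.4791, -0.3663]), array([ 0.4406, -0.1047])]
lid sc [array([ 0.6285, -0.074 ]), array([ 0.6709, -0.3318]), array([ 0.4839, -0.361 ]), array([ 0.4431, -0.1016])]
jar [ 0.5654 -0.0036  0.075 ] tape [0.3687 0.     0.048 ]
```

```bash
cat >> h.py <<'E'
def Q(a):  # tool down, tool z at azimuth a (rad); jaws along a-90deg
    z=np.array([np.cos(a),np.sin(a),0]);y=np.array([0,0,-1.]);x=np.cross(y,z)
    return R.from_matrix(np.stack([x,y,z],1)).as_quat()
def tcp(g): return np.array(g)-[0,0,robot.grip_depth]
E
python3 - <<'E'
from h import *
np.set_printoptions(precision=3,suppress=True)
s=status.observe();print(R.from_quat(s["tcp_rot"]).as_matrix()[:,2])
for a in (-9,171): print(a,inverse_kinematics([.455,.138,.07],Q(np.radians(a))),inverse_kinematics([.455,.138,.22],Q(np.radians(a))))
for a in (9,-81,-95,189,99,85): print(a,inverse_kinematics([.5,-.228,.104],Q(np.radians(a))))
E
```

```text
[0.927 0.375 0.   ]
-9 [ 0.203  0.209  2.077 -0.     0.856  1.931] [ 0.203  0.     1.959 -0.     1.182  1.931]
171 [ 0.203  0.209  2.077 -0.     0.856 -1.211] [ 0.203  0.     1.959 -0.     1.182 -1.211]
9 [-0.507  0.286  1.891 -0.     0.965  0.907]
-81 [-0.507  0.286  1.891 -0.     0.965  2.477]
-95 [-0.507  0.286  1.891 -0.     0.965  2.722]
189 [-0.507  0.286  1.891 -0.     0.965 -2.235]
99 [-0.507  0.286  1.891 -0.     0.965 -0.664]
85 [-0.507  0.286  1.891 -0.     0.965 -0.42 ]
```

```bash
python3 - <<'E'
from h import *
import json
def look(p,a,n):
    robot.goto(p,Q(np.radians(a)));robot.hold(.3)
    s=status.observe();im=snapshot("wrist");cv2.imwrite(f"pics/{n}.png",im[:,:,::-1])
    json.dump({k:np.asarray(s[k]).tolist() for k in("eef_pos","tcp_rot","joints")},open(f"pics/{n}.json","w"));print(n,s["clock"],s["eef_pos"],s["joints"],s["wrist_force"])
robot.goto([.42,-.35,.24],Q(np.radians(189)))
look([.50,-.228,.165],189,"wl1")
robot.move_linear([.50,-.228,.24],speed=.25)
robot.goto([.452,.138,.23],Q(np.radians(171)))
look([.452,.138,.165],171,"wk1")
E
```

```text
wl1 3.2333 [ 0.5000526  -0.22943807  0.16592945] [-5.09190281e-01  2.06472089e-01  1.84798756e+00 -2.32775902e-04
  1.08538939e+00 -2.23508504e+00] [ 0.07991359 -0.23609362  0.59073771]
wk1 5.7833 [0.4535514  0.13819795 0.16686957] [ 2.03908383e-01  5.64670507e-02  2.01709365e+00 -2.84390921e-05
  1.06442594e+00 -1.20960254e+00] [-0.60428619  0.95722263  0.95063817]
```

View pics/wl1.png

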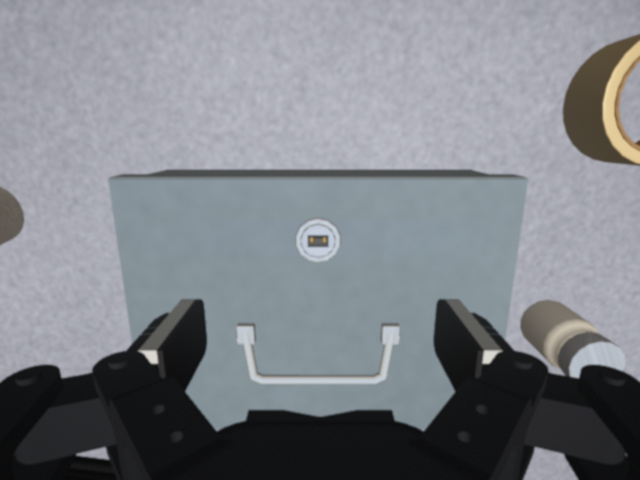

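View pics/wk1.png

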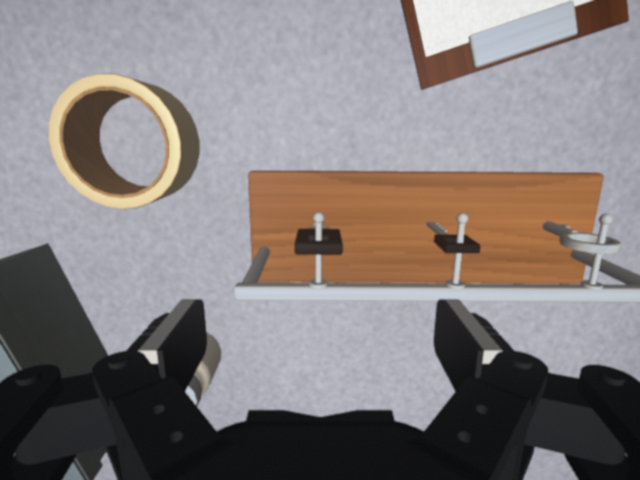

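```bash
python3 - <<'E'
from h import *
im=cv2.imread("pics/wl1.png")[:,:,::-1];crop(im,285,210,350,270,10,"pics/d1.png")
im=cv2.imread("pics/wk1.png")[:,:,::-1];crop(im,280,200,360,300,7,"pics/d2.png")
E
```

```text
(no output)
```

View pics/d1.png

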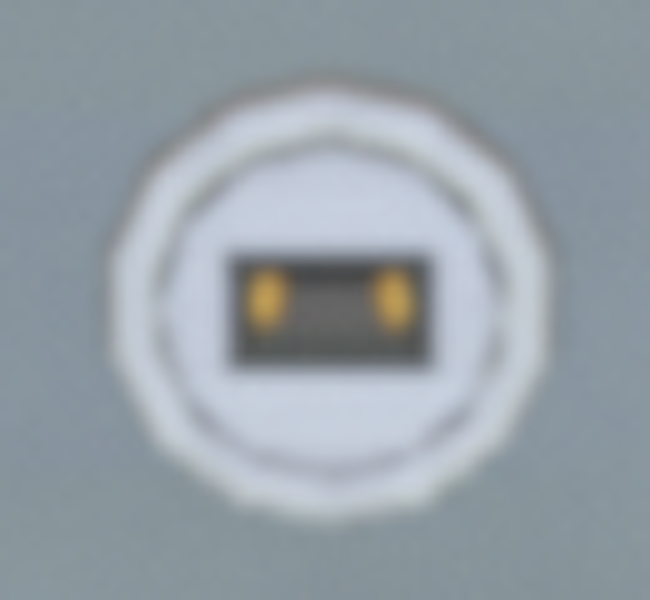

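View pics/d2.png

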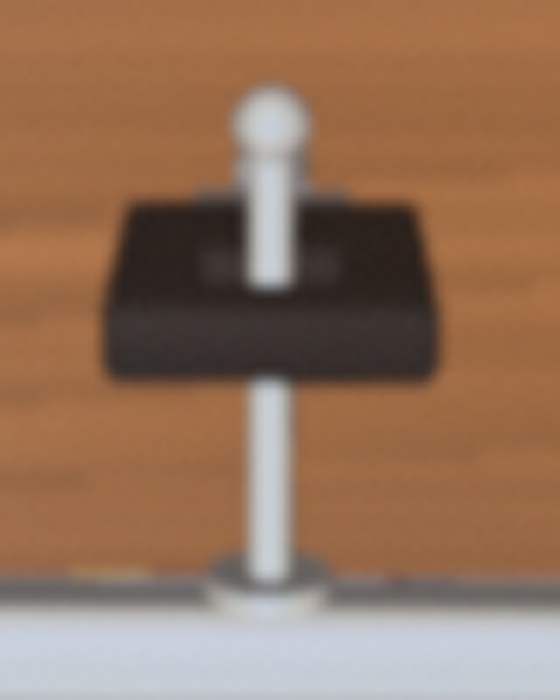

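```bash
python3 - <<'E'
from h import *
import json
np.set_printoptions(precision=4,suppress=True)
L=json.load(open("pics/wl1.json"));K=json.load(open("pics/wk1.json"))
d1=lambda c:((c[0]+.5)/10-.5+285,(c[1]+.5)/10-.5+210)
d2=lambda c:((c[0]+.5)/7-.5+280,(c[1]+.5)/7-.5+200)
print("kh",atz("wrist",d1((332.5,310)),.096,L), "plug",atz("wrist",d1((332,306)),.096,L))
print("kw corners",[atz("wrist",d1(c),.096,L)[:2] for c in((230,252),(435,252),(435,368),(230,368))])
print("bezel w",np.linalg.norm(atz("wrist",d1((112,300)),.096,L)-atz("wrist",d1((550,300)),.096,L)))
l,r=atz("wrist",(110,179),.092,L),atz("wrist",(527,179),.092,L);d=l-r
print("lid edge",l,r,np.linalg.norm(d),np.degrees(np.arctan2(d[1],d[0])))
c=[atz("wrist",d2(q),.109,K)[:2] for q in((108,308),(436,308),(438,378),(105,378))]
print("head top",c,"centre",np.mean(c,0), np.linalg.norm(c[0]-c[1]),np.linalg.norm(c[2]-c[3]))
print("ball",atz("wrist",d2((272,122)),.1,K),"root",atz("wrist",d2((270,578)),.1,K))
l,r=atz("wrist",(237,288),.105,K),atz("wrist",(639,289),.105,K);d=r-l;print("rail",l,r,np.degrees(np.arctan2(d[1],d[0])))
E
python3 - <<'E'
from h import *
im=cv2.imread("pics/wk1.png")[:,:,::-1];crop(im,230,275,640,310,1.95,"pics/d3.png")
im=cv2.imread("pics/wl1.png")[:,:,::-1];crop(im,100,165,540,190,1.8,"pics/d4.png")
E
```

```text
kh [ 0.4987 -0.23    0.096 ] plug [ 0.4985 -0.2301  0.096 ]
kw corners [array([ 0.4959, -0.2372]), array([ 0.4939, -0.2241]), array([ 0.5016, -0.2228]), array([ 0.5036, -0.236 ])]
bezel w 0.02835020793424839
lid edge [ 0.4803 -0.3656  0.092 ] [ 0.4397 -0.1059  0.092 ] 0.26284924080795996 -81.11568712288494
head top [array([0.4486, 0.1246]), array([0.4532, 0.1531]), array([0.4596, 0.1524]), array([0.4549, 0.1232])] centre [0.4541 0.1383] 0.028880980802628818 0.02953853594288606
ball [0.4363 0.1412 0.1   ] root [0.4796 0.1341 0.1   ]
rail [0.4734 0.0818 0.105 ] [0.5151 0.3395 0.105 ] 80.79250625560016
```

View pics/d3.png

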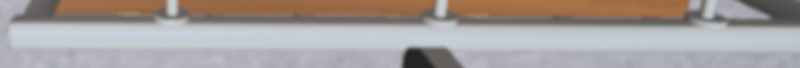

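View pics/d4.png

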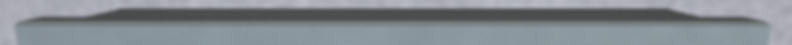

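Checks agree: bezel 28–30 mm, lid 263 mm, head about 29–30 mm, hook axis passing through the key centre. Next I descend and grip.

```bash
cat >> h.py <<'E'
def to(p,a,speed=.1,th=None,n=2):
    """linear to p, then correct steady-state offset"""
    p=np.array(p,float);q=Q(a);c=p.copy()
    r=robot.move_linear(c,speed=speed,rot=q,threshold=th)
    if r: return True
    for i in range(n):
        robot.hold(.15);e=p-status.observe()["eef_pos"]
        if np.linalg.norm(e)<.0004: break
        c=c+e;robot.move_linear(c,speed=.03,rot=q)
    return c
def st(t=""):
    s=status.observe();z=R.from_quat(s["tcp_rot"]).as_matrix()
    print(t,"t",round(float(s["clock"]),2),"p",np.round(s["eef_pos"],4),"a",round(float(np.degrees(np.arctan2(z[1,2],z[0,2]))),2),"yt",np.round(z[:,1],4),"F",np.round(s["wrist_force"],1),"M",np.round(s["torque"],2),"w",round(float(s["grip_width"]),4));return s
E
python3 - <<'E'
from h import *
import json
A=np.radians(170.8)
command_gripper(.058)
print(to([.4541,.1383,.11],A,.12,n=2)); st("above")
print(to([.4541,.1383,.0683],A,.08,th=6)); s=st("at")
im=snapshot("wrist");cv2.imwrite("pics/g1.png",im[:,:,::-1])
json.dump({k:np.asarray(s[k]).tolist() for k in("eef_pos","tcp_rot","joints")},open("pics/g1.json","w"))
E
```

```text
[0.45401242 0.13826811 0.10983194]
above t 7.63 p [0.4542 0.1383 0.1099] a 170.8 yt [ 3.e-04  0.e+00 -1.e+00] F [-0.3  0.2 -1. ] M [-0.02 -0.04 -0.03] w 0.0579
[0.45398768 0.13827048 0.06815709]
at t 9.1 p [0.4541 0.1383 0.0682] a 170.8 yt [ 2.e-04  0.e+00 -1.e+00] F [0.7 0.4 0.4] M [-0.01  0.03  0.02] w 0.0578
```

View pics/g1.png

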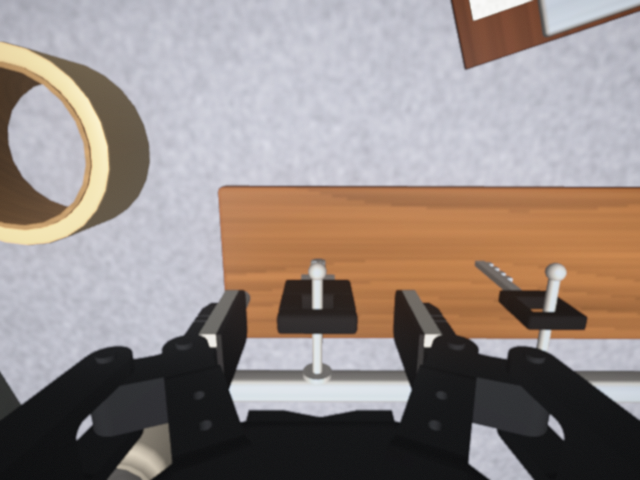

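The key head sits at (318,320), centred between the pads at columns 228 and 410. I'll check the depth against projection in a crop.

```bash
python3 - <<'E'
from h import *
import json
K=json.load(open("pics/g1.json"))
im=cv2.imread("pics/g1.png")[:,:,::-1].copy()
crop(im,220,240,420,390,4,"pics/g1c.png")
for dx in(0,.002): print(proj("wrist",np.array([.4541,.1383,.109])+np.array([.987,-.16,0])*dx,K))
a=R.from_quat(K["tcp_rot"])
for x in (-.029,.029):
  print(proj("wrist",np.array(K["eef_pos"])+a.apply([x,-.01,0.]),K),proj("wrist",np.array(K["eef_pos"])+a.apply([x,-.01,0.011]),K))
E
```

```text
(np.float64(317.03504313883207), np.float64(324.8170059923233))
(np.float64(317.0461453480953), np.float64(329.68339541868653))
(np.float64(252.74098242732504), np.float64(291.79853604287246)) (np.float64(251.56318963554332), np.float64(268.6133982698691))
(np.float64(382.3006916614411), np.float64(291.7712893184743)) (np.float64(383.38329834075546), np.float64(268.5834733937776))
```

View pics/g1c.png

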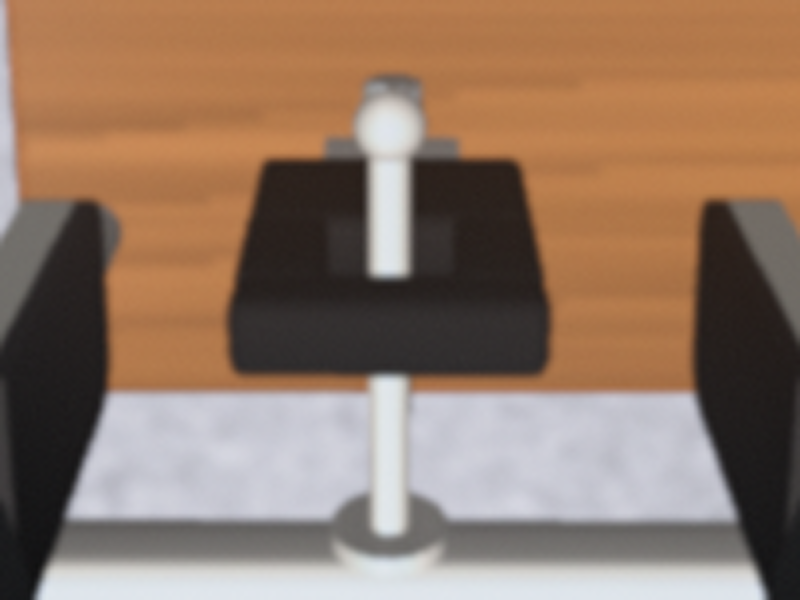

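```bash
python3 - <<'E'
from h import *
import json
A=np.radians(170.8)
command_gripper(.034,40);st("pre")
command_gripper(.0,90);s=st("grip")
im=snapshot("wrist");cv2.imwrite("pics/g2.png",im[:,:,::-1])
crop(im,200,200,440,380,3.3,"pics/g2c.png")
json.dump({k:np.asarray(s[k]).tolist() for k in("eef_pos","tcp_rot","joints")},open("pics/g2.json","w"))
E
```

```text
pre t 9.51 p [0.4539 0.1383 0.0681] a 170.8 yt [-1.e-04 -1.e-04 -1.e+00] F [-0.1 -0.4  0.4] M [-0.09 -0.03  0.01] w 0.034
grip t 9.74 p [0.4543 0.1383 0.0685] a 170.8 yt [ 6.e-04  1.e-04 -1.e+00] F [-0.2 -0.1  3.2] M [-0.05  0.06  0.05] w 0.0269
```

View pics/g2c.png

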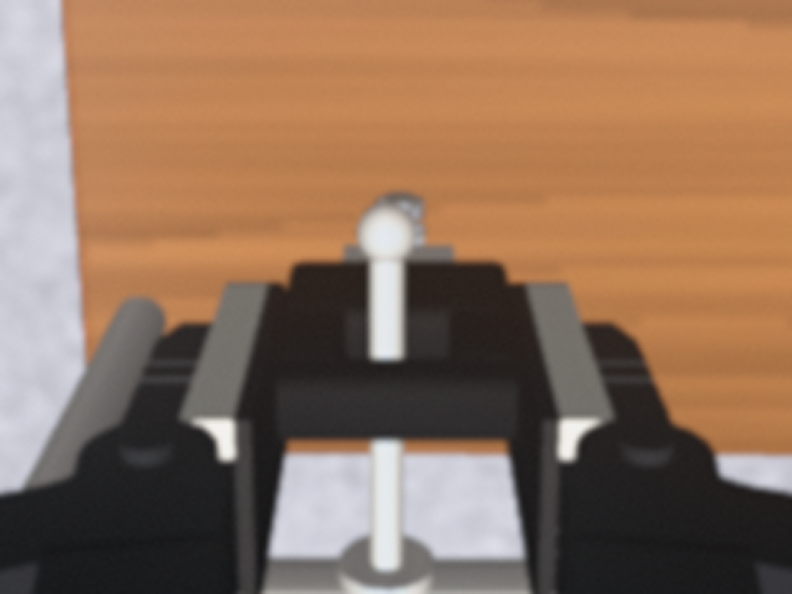

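```bash
python3 - <<'E'
from h import *
import json
A=np.radians(170.8)
p=np.array(status.observe()["eef_pos"]); p[:2]=[.4541,.1383]
to(p+[0,0,.0046],A,.02); st("up")
u=np.array([-np.cos(np.radians(-9.2)),-np.sin(np.radians(-9.2)),0])
r=robot.move_linear(p+[0,0,.0046]+u*.022,speed=.04,rot=Q(A),threshold=4); st(f"draw {r}")
if r is False:
    r=robot.move_linear(p+[0,0,.0046]+u*.05,speed=.06,rot=Q(A),threshold=5); st(f"draw {r}")
im=snapshot("wrist");cv2.imwrite("pics/g3.png",im[:,:,::-1])
E
```

```text
up t 10.34 p [0.4539 0.1383 0.073 ] a 170.8 yt [-4.e-04 -1.e-04 -1.e+00] F [ 0.4 -0.1 -1. ] M [ 0.02  0.04 -0.01] w 0.0272
draw False t 11.04 p [0.4326 0.1419 0.0733] a 170.81 yt [ 6.e-04  1.e-04 -1.e+00] F [-0.  -1.1 -0.3] M [-0.01 -0.03 -0.03] w 0.027
draw False t 11.66 p [0.4048 0.1464 0.0733] a 170.82 yt [ 8.e-04  1.e-04 -1.e+00] F [ 0.2 -0.3 -0.4] M [-0.01  0.03  0.05] w 0.0269
```

View pics/g3.png

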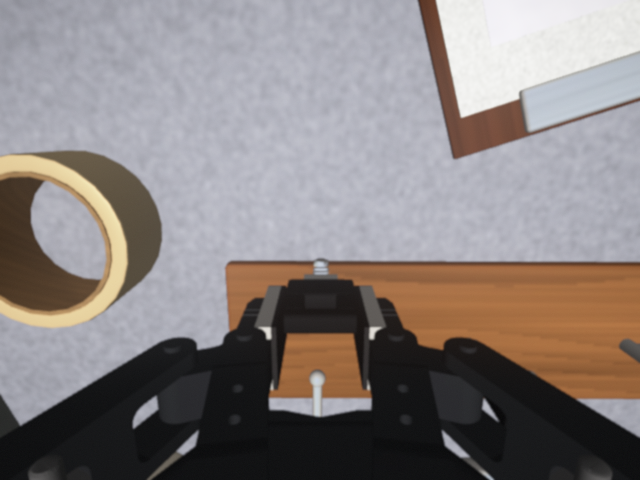

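The key is off the hook and vertical, with its tip visible at (320,263); the ball is clear at (317,378). Now I carry it to above the lock.

```bash
python3 - <<'E'
from h import *
import json
A=np.radians(170.8);B=np.radians(188.9)
p=np.array(status.observe()["eef_pos"])
robot.move_linear(p+[0,0,.13],speed=.2,rot=Q(A))
robot.goto([.4987,-.230,.20],Q(B)); st("hov")
to([.4987,-.230,.145],B,.12);s=st("pre")
im=snapshot("wrist");cv2.imwrite("pics/i1.png",im[:,:,::-1]);crop(im,250,210,390,330,5.5,"pics/i1c.png")
json.dump({k:np.asarray(s[k]).tolist() for k in("eef_pos","tcp_rot","joints")},open("pics/i1.json","w"))
im=snapshot("scene");cv2.imwrite("pics/i1s.png",im[:,:,::-1]);crop(im,185,170,325,280,5,"pics/i1sc.png")
im=snapshot("top");cv2.imwrite("pics/i1t.png",im[:,:,::-1])
E
```

```text
hov t 13.95 p [ 0.4984 -0.2289  0.1993] a -171.07 yt [-0.0011  0.0013 -1.    ] F [-0.4  0.4 -1.1] M [0.06 0.06 0.01] w 0.0269
pre t 15.36 p [ 0.4989 -0.23    0.145 ] a -171.1 yt [ 3.e-04 -2.e-04 -1.e+00] F [-1.1  0.5 -1.2] M [-0.06 -0.   -0.01] w 0.0268
```

View pics/i1c.png

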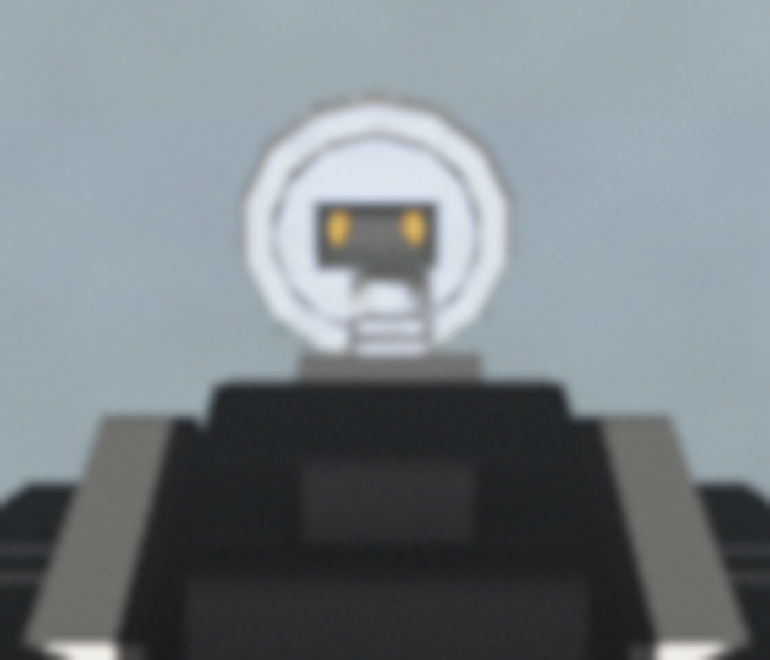

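View pics/i1sc.png

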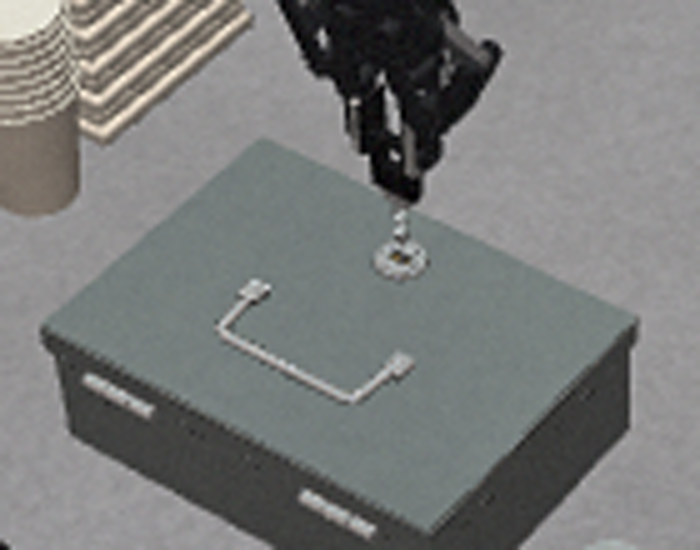

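```bash
python3 - <<'E'
from h import *
import json
np.set_printoptions(precision=4,suppress=True)
K=json.load(open("pics/i1.json"))
d=lambda c:((c[0]+.5)/5.5-.5+250,(c[1]+.5)/5.5-.5+210)
z=K["eef_pos"][2]
tip=atz("wrist",d((389,270)),z-.0375,K); sh=atz("wrist",d((390,355)),z-.0055+.010,K)
kh=atz("wrist",d((376.5,235)),.096,K); pl=atz("wrist",d((377,233)),.096,K)
Ri=R.from_quat(K["tcp_rot"]).inv()
for n,q in(("tip",tip),("shoulder top front edge",sh),("kh",kh),("plug",pl)): print(n,q,"tool",Ri.apply(q-K["eef_pos"]))
print("kw y-width", np.linalg.norm(atz("wrist",d((317,268)),.096,K)-atz("wrist",d((437,268)),.096,K)),"blade w",np.linalg.norm(atz("wrist",d((348,345)),z-.0055-.008,K)-atz("wrist",d((430,345)),z-.0135,K)))
E
```

```text
tip [ 0.4991 -0.2285  0.1075] tool [ 0.0014  0.0375 -0.0005]
shoulder top front edge [ 0.4927 -0.2295  0.1495] tool [ 0.0015 -0.0045  0.006 ]
kh [ 0.4992 -0.2299  0.096 ] tool [ 0.0001  0.049  -0.0003]
plug [ 0.4989 -0.2299  0.096 ] tool [ 0.0002  0.049  -0.0001]
kw y-width 0.013064451181895878 blade w 0.007549745657702815
```

```bash
python3 - <<'E'
from h import *
import json
K=json.load(open("pics/i1.json"));r=R.from_quat(K["tcp_rot"])
for zt in(-.001,0,.001):
  o=[]
  for n,y,dz in(("shoulder bottom front",.0055,.003),("sh bot R",.0055,.003),("head bottom front",-.0025,.004),("head top front",-.0405,.004),("head top back",-.0405,-.004),("tip front",.0375,.0006),("tip back",.0375,-.0006)):
    x=.0014+(.008 if n=="sh bot R" else 0)
    u,v=proj("wrist",np.array(K["eef_pos"])+r.apply([x,y,zt+dz]),K);o.append((n,int((u-250)*5.5),int((v-210)*5.5)))
  print(zt,o)
E
```

```text
-0.001 [('shoulder bottom front', 386, 355), ('sh bot R', 477, 355), ('head bottom front', 386, 377), ('head top front', 386, 584), ('head top back', 386, 691), ('tip front', 386, 267), ('tip back', 386, 278)]
0 [('shoulder bottom front', 386, 344), ('sh bot R', 477, 344), ('head bottom front', 386, 366), ('head top front', 386, 570), ('head top back', 386, 678), ('tip front', 386, 257), ('tip back', 386, 268)]
0.001 [('shoulder bottom front', 386, 333), ('sh bot R', 477, 333), ('head bottom front', 386, 355), ('head top front', 386, 557), ('head top back', 386, 664), ('tip front', 386, 248), ('tip back', 386, 259)]
```

Relative to the keyhole, the tip is 1.4 mm off in tool x and −0.8 mm in tool z, and the key is vertical. I'll correct that and lower until contact.

```bash
python3 - <<'E'
from h import *
import json
B=np.radians(188.9)
r=R.from_quat(Q(B))
p=np.array([.4989,-.230,.145])+r.apply([-.0014,0,.0008])
print(p)
to(p,B,.03);st("al")
t=p.copy();t[2]=.131
print(robot.move_linear(t,speed=.03,rot=Q(B),threshold=4));s=st("tip in")
im=snapshot("wrist");crop(im,250,210,390,330,5.5,"pics/i2c.png")
im=snapshot("scene");crop(im,185,170,325,280,5,"pics/i2sc.png")
E
```

```text
[ 0.49832623 -0.23150691  0.145     ]
al t 15.91 p [ 0.4983 -0.2315  0.145 ] a -171.1 yt [-1.e-04  0.e+00 -1.e+00] F [-0.6 -0.4 -0.6] M [-0.02 -0.08  0.02] w 0.027
False
tip in t 16.52 p [ 0.4982 -0.2315  0.1308] a -171.1 yt [-3.e-04  2.e-04 -1.e+00] F [-0.1 -0.2  0.2] M [-0.03  0.01  0.04] w 0.0267
```

View pics/i2c.png

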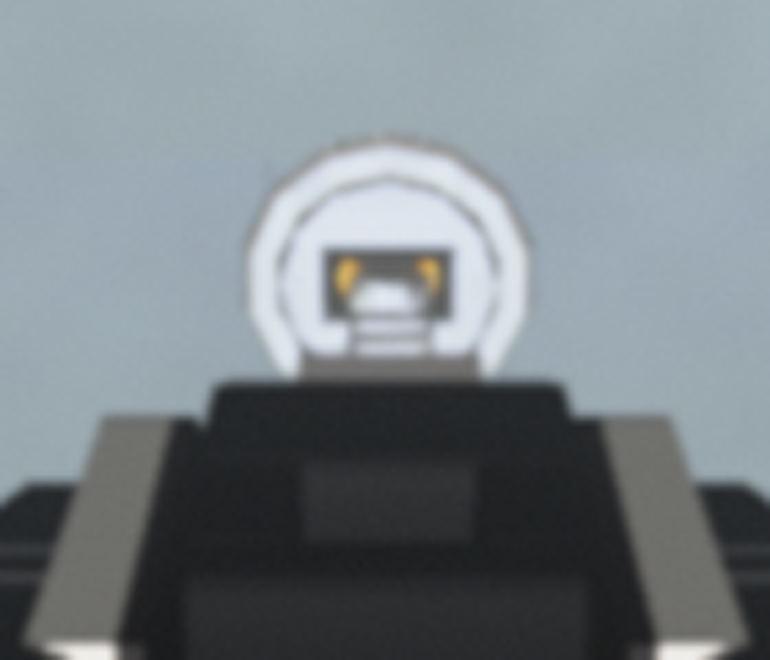

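View pics/i2sc.png

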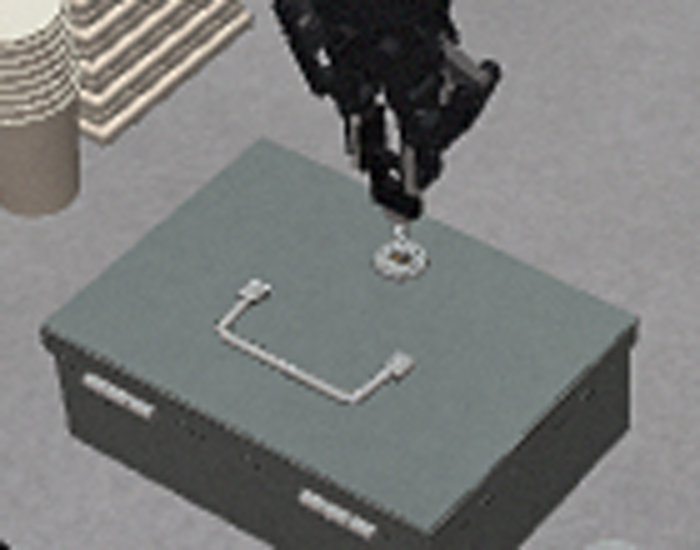

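The tip is inside the opening: blade at column 390, keyway centre at 388. Now push down to the first catch.

```bash
python3 - <<'E'
from h import *
B=np.radians(188.9)
r=R.from_quat(Q(B))
p=np.array([.4983,-.2315,.131])+r.apply([0,0,.0003])
p[2]=.120
print(robot.move_linear(p,speed=.03,rot=Q(B),threshold=5));s=st("in")
E
```

```text
False
in t 17.14 p [ 0.4979 -0.2317  0.1196] a -171.1 yt [-2.e-04 -2.e-04 -1.e+00] F [ 0.4 -0.4 -1.8] M [-0.26 -0.15  0.01] w 0.0272
```

```bash
cat >> h.py <<'E'
PX,PY=.49800,-.23155
def wig(z0,z1,dz,amp,th=None,sp=.06):
    """descend with alternating yaw"""
    B=np.radians(188.9);z=z0;i=0
    while z>z1+1e-6:
        z=max(z1,z-dz);i+=1
        a=B+np.radians(amp)*(1 if i%2 else -1)
        hit=robot.move_linear([PX,PY,z],speed=sp,rot=Q(a),threshold=th)
        s=st(f"z{z:.4f} hit {hit}")
        if s["wrist_force"][2]>12 or abs(s["wrist_force"][:2]).max()>10: print("STOP");break
    return z
E
python3 - <<'E'
from h import *
B=np.radians(188.9)
im=snapshot("wrist");crop(im,250,210,390,330,5.5,"pics/i3c.png")
print(robot.move_linear([PX,PY,.1145],speed=.02,rot=Q(B),threshold=6));st("in")
E
```

```text
True
in t 17.45 p [ 0.4979 -0.2317  0.1162] a -171.1 yt [-1.e-04 -3.e-04 -1.e+00] F [ 0.4 -1.  -3. ] M [-0.27 -0.2   0.  ] w 0.0267
```

View pics/i3c.png

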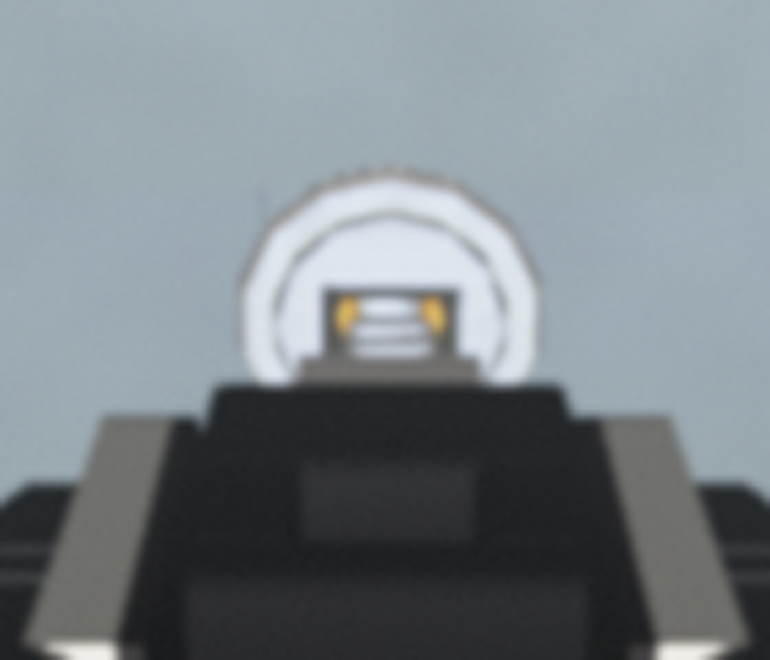

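```bash
python3 - <<'E'
from h import *
robot.hold(.1);st("hold")
wig(.1165,.110,.001,4)
E
```

```text
hold t 17.55 p [ 0.4977 -0.2316  0.1158] a -171.1 yt [-5.e-04 -0.e+00 -1.e+00] F [ 0.9 -0.8 -4.4] M [-0.39 -0.23  0.01] w 0.0266
z0.1155 hit False t 17.8 p [ 0.4977 -0.2315  0.1148] a -167.19 yt [-6.e-04  1.e-04 -1.e+00] F [ 1.6 -2.3 -5.9] M [-0.39 -0.28  0.02] w 0.0268
z0.1145 hit False t 18.09 p [ 0.4978 -0.2314  0.1144] a -175.0 yt [-4.e-04  3.e-04 -1.e+00] F [ 0.6 -0.9 -2.8] M [-0.24 -0.18  0.02] w 0.0271
z0.1135 hit False t 18.38 p [ 0.4981 -0.2316  0.1137] a -167.2 yt [ 1.e-04 -0.e+00 -1.e+00] F [ 1.5 -0.6 -2.8] M [-0.19 -0.13  0.02] w 0.0264
z0.1125 hit False t 18.68 p [ 0.4981 -0.2314  0.1128] a -175.01 yt [ 1.e-04  3.e-04 -1.e+00] F [ 0.1  1.1 -0.3] M [-0.01 -0.06  0.01] w 0.0269
z0.1115 hit False t 18.97 p [ 0.4982 -0.2316  0.1119] a -167.2 yt [ 5.e-04 -2.e-04 -1.e+00] F [ 0.6 -0.9  0.1] M [-0.03 -0.11  0.03] w 0.0269
z0.1105 hit False t 19.26 p [ 0.4981 -0.2315  0.1106] a -175.0 yt [ 2.e-04 -0.e+00 -1.e+00] F [-0.  -0.8  0. ] M [-0.04 -0.12  0.02] w 0.0268
z0.1100 hit False t 19.55 p [ 0.498  -0.2315  0.1098] a -167.2 yt [-1.e-04  0.e+00 -1.e+00] F [ 0.8 -0.7 -1.4] M [-0.02 -0.11  0.01] w 0.0263
```

```bash
python3 - <<'E'
from h import *
im=snapshot("wrist");crop(im,250,210,390,330,5.5,"pics/i4c.png")
wig(.110,.1035,.001,4)
im=snapshot("wrist");crop(im,250,210,390,330,5.5,"pics/i5c.png")
E
```

```text
z0.1090 hit False t 19.85 p [ 0.4979 -0.2316  0.1087] a -167.13 yt [-2.e-04 -1.e-04 -1.e+00] F [ 0.9 -0.6 -1.6] M [-0.19 -0.22  0.02] w 0.0271
z0.1080 hit False t 20.14 p [ 0.4979 -0.2314  0.108 ] a -174.96 yt [-2.e-04  3.e-04 -1.e+00] F [ 1.  -0.9 -0.2] M [-0.04 -0.16  0.07] w 0.0265
z0.1070 hit False t 20.43 p [ 0.4981 -0.2316  0.1072] a -167.18 yt [ 2.e-04 -1.e-04 -1.e+00] F [ 0.7 -0.  -0. ] M [-0.04 -0.13  0.02] w 0.0267
z0.1060 hit False t 20.73 p [ 0.4983 -0.2316  0.1065] a -175.0 yt [ 5.e-04 -1.e-04 -1.e+00] F [0.5 0.2 2.3] M [ 0.02 -0.07  0.07] w 0.0268
z0.1050 hit False t 21.02 p [ 0.4984 -0.2317  0.1056] a -167.15 yt [ 8.e-04 -4.e-04 -1.e+00] F [-0.1  0.   3.4] M [ 0.14 -0.04 -0.  ] w 0.0268
z0.1040 hit False t 21.31 p [ 0.4977 -0.2315  0.1032] a -174.98 yt [-4.e-04 -1.e-04 -1.e+00] F [ 2.  -0.5 -2.1] M [-0.18 -0.29 -0.02] w 0.0268
z0.1035 hit False t 21.6 p [ 0.4978 -0.2316  0.1028] a -167.18 yt [-4.e-04 -2.e-04 -1.e+00] F [ 2.1 -1.6 -4.4] M [-0.3  -0.41 -0.  ] w 0.0269
```

View pics/i4c.png

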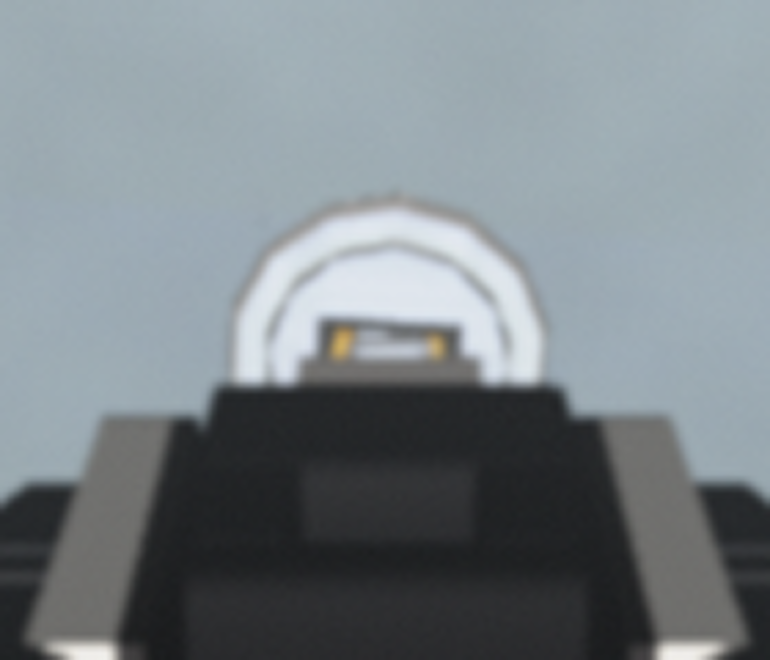

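View pics/i5c.png

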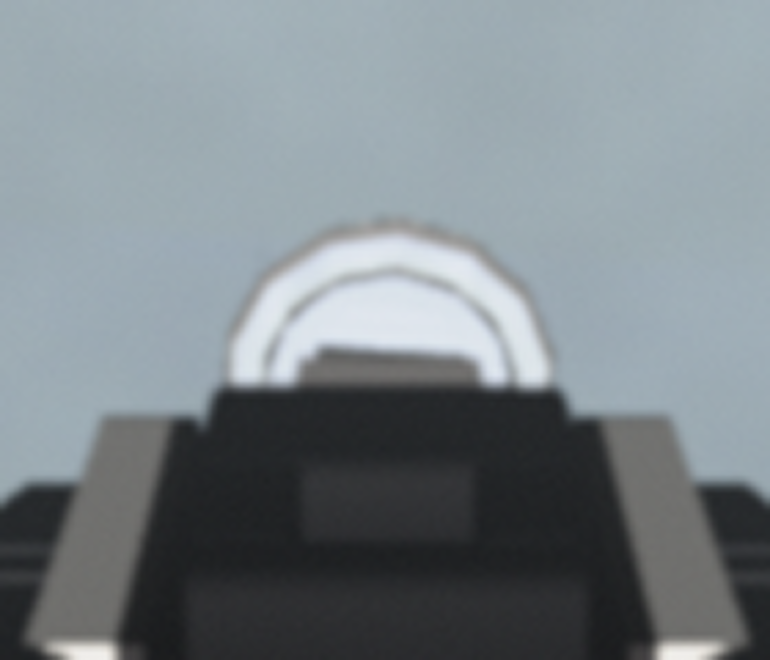

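Nearly home, with no slip in the grip (shoulder edge still at row 355). Push on until the shoulder seats.

```bash
python3 - <<'E'
from h import *
B=np.radians(188.9)
wig(.1035,.1005,.0008,3.5)
robot.move_linear([PX,PY,.1000],speed=.03,rot=Q(B),threshold=15);robot.hold(.1);st("seat")
im=snapshot("wrist");crop(im,250,210,390,330,5.5,"pics/i6c.png")
im=snapshot("scene");crop(im,185,170,325,280,5,"pics/i6sc.png")
E
```

```text
z0.1027 hit False t 21.9 p [ 0.4979 -0.2316  0.1025] a -167.63 yt [-3.e-04 -0.e+00 -1.e+00] F [ 2.6 -1.8 -4.1] M [-0.35 -0.35 -0.  ] w 0.0272
z0.1019 hit False t 22.18 p [ 0.498  -0.2314  0.1021] a -174.46 yt [-2.e-04  3.e-04 -1.e+00] F [ 1.3  0.3 -1.6] M [-0.05 -0.23 -0.02] w 0.0272
z0.1011 hit False t 22.45 p [ 0.4982 -0.2315  0.1017] a -167.68 yt [ 4.e-04  1.e-04 -1.e+00] F [-0.4 -0.1  1.6] M [ 0.01 -0.07 -0.  ] w 0.027
z0.1005 hit False t 22.73 p [ 0.4985 -0.2317  0.1015] a -174.58 yt [ 1.e-03 -3.e-04 -1.e+00] F [-0.  -0.3  5.6] M [ 0.18  0.06 -0.01] w 0.0266
seat t 23.07 p [ 0.4987 -0.2318  0.1014] a -171.05 yt [ 1.2e-03 -5.0e-04 -1.0e+00] F [-0.3  1.   7.1] M [ 0.17  0.14 -0.01] w 0.0266
```

View pics/i6c.png

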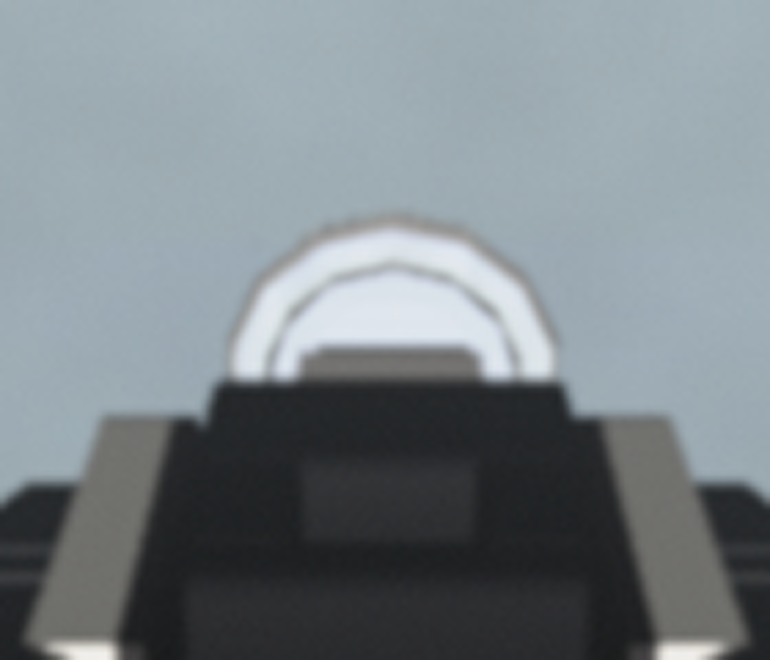

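View pics/i6sc.png

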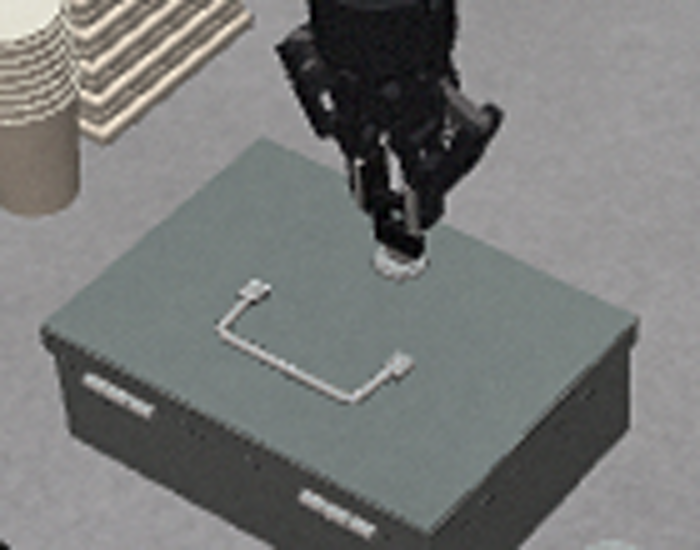

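TCP z stopped at 0.1014 with 7 N on the shoulder, matching the predicted home height of 0.1015. Now turn clockwise in steps, watching force and moment.

```bash
python3 - <<'E'
from h import *
B=188.9
for d in (8,16,24,32):
    robot.move_linear([.4983,-.2316,.1003],speed=.04,rot=Q(np.radians(B-d)));s=st(f"d{d}")
    if abs(s["wrist_force"]).max()>20: print("STOP");break
E
```

```text
d8 t 23.47 p [ 0.4989 -0.2317  0.1015] a -179.07 yt [ 1.2e-03 -2.0e-04 -1.0e+00] F [0. 1. 6.] M [0.22 0.03 0.02] w 0.0269
d16 t 23.76 p [ 0.4989 -0.2316  0.1015] a 172.93 yt [ 1.2e-03 -1.0e-04 -1.0e+00] F [0.5 0.6 6.3] M [ 0.27  0.   -0.04] w 0.0269
d24 t 24.05 p [ 0.4989 -0.2316  0.1015] a 164.93 yt [ 0.0011 -0.     -1.    ] F [-0.5  1.5  6.8] M [0.28 0.01 0.02] w 0.027
d32 t 24.34 p [ 0.499  -0.2316  0.1015] a 156.93 yt [ 0.0012  0.     -1.    ] F [-0.6  2.   5.9] M [0.31 0.07 0.01] w 0.0269
```

```bash
python3 - <<'E'
from h import *
B=188.9
for d in (42,52,62,72,82,90,94):
    robot.move_linear([.4985,-.2316,.1003],speed=.04,rot=Q(np.radians(B-d)));s=st(f"d{d}")
    if abs(s["wrist_force"]).max()>20: print("STOP");break
robot.hold(.3);s=st("end")
print(np.round(s["joints"],3))
im=snapshot("wrist");cv2.imwrite("pics/t1.png",im[:,:,::-1]);crop(im,250,210,390,330,5.5,"pics/t1c.png")
im=snapshot("scene");crop(im,185,170,325,280,5,"pics/t1sc.png")
E
```

```text
d42 t 24.67 p [ 0.499  -0.2316  0.1015] a 146.94 yt [ 9.e-04  1.e-04 -1.e+00] F [-0.1  0.9  6.5] M [ 0.25  0.1  -0.  ] w 0.0268
d52 t 24.99 p [ 0.499  -0.2315  0.1015] a 136.94 yt [ 9.e-04  1.e-04 -1.e+00] F [0.3 1.3 5.9] M [0.29 0.12 0.08] w 0.0266
d62 t 25.32 p [ 0.499  -0.2315  0.1015] a 126.94 yt [ 9.e-04  2.e-04 -1.e+00] F [-1.1  1.4  7.2] M [0.21 0.16 0.02] w 0.0271
d72 t 25.64 p [ 0.499  -0.2315  0.1015] a 116.94 yt [ 9.e-04  2.e-04 -1.e+00] F [-0.8  1.   7.2] M [0.31 0.11 0.01] w 0.0266
d82 t 25.97 p [ 0.499  -0.2314  0.1015] a 106.94 yt [ 8.e-04  3.e-04 -1.e+00] F [-1.2  1.9  6.4] M [0.35 0.12 0.03] w 0.0268
d90 t 26.26 p [ 0.499  -0.2314  0.1015] a 98.93 yt [ 7.e-04  4.e-04 -1.e+00] F [-1.   2.2  5.9] M [ 0.28  0.16 -0.  ] w 0.0265
d94 t 26.51 p [ 0.499  -0.2314  0.1015] a 94.93 yt [ 8.e-04  4.e-04 -1.e+00] F [-1.2  2.   7. ] M [0.36 0.12 0.06] w 0.0272
end t 26.81 p [ 0.499  -0.2314  0.1015] a 94.95 yt [ 7.e-04  4.e-04 -1.e+00] F [0.2 1.3 7.1] M [0.33 0.1  0.02] w 0.0273
[-5.140e-01  2.900e-01  1.891e+00  1.000e-03  9.600e-01 -6.010e-01]
```

View pics/t1c.png

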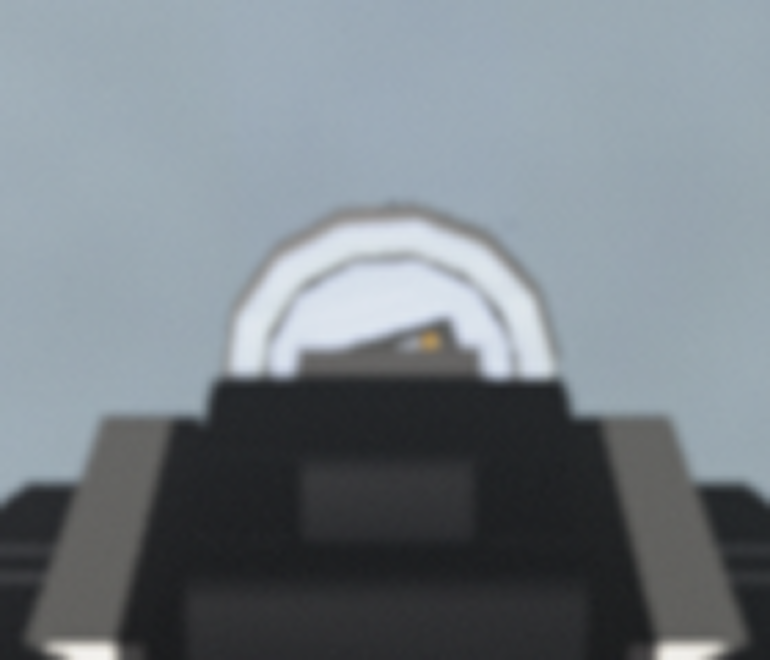

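View pics/t1sc.png

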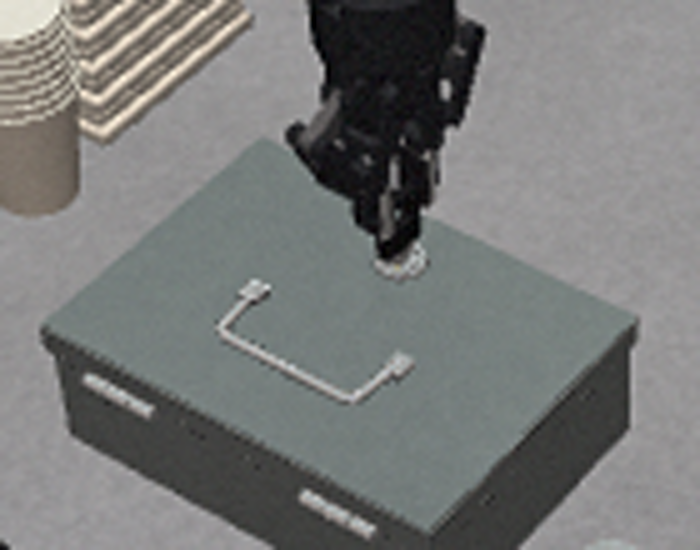

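View pics/t1.png

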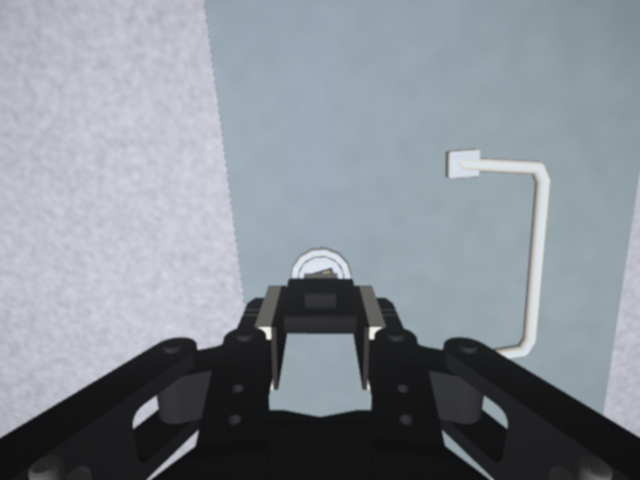

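The keyway edge, (345,352) to (448,320), lags the key by about 18° (0.31 rad), so the plug is at about 1.33 rad, past the 1.1 needed. One last look at the rest of the counter.

```bash
python3 - <<'E'
from h import *
im=snapshot("scene");cv2.imwrite("pics/f.png",im[:,:,::-1]);robot.hold(.5);st("f")
E
```

```text
f t 27.46 p [ 0.499  -0.2314  0.1015] a 94.95 yt [ 8.e-04  4.e-04 -1.e+00] F [-0.2  1.5  7.2] M [0.39 0.11 0.07] w 0.0267
```

View pics/f.png

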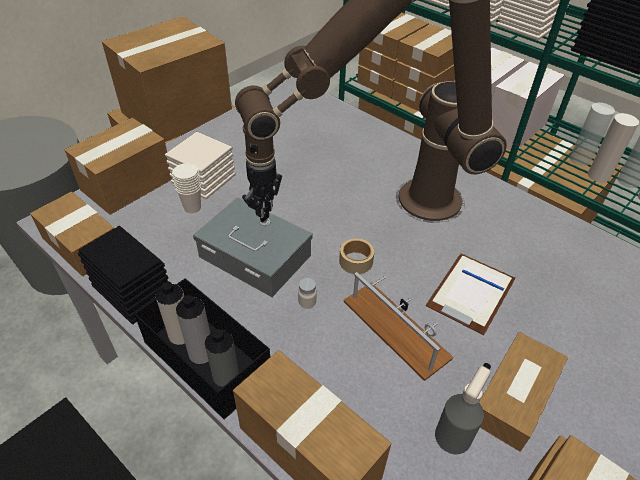

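The other two keys still hang at (403,305) and (430,328), and everything else looks where it was. Handing in.

```bash
python3 -c "
from cell import *
print(hand_in())"
```

```text
the job is handed in; nothing more can be done
None
```

The cash-box key is off its hook and fully home in the lock. It is turned 94° clockwise, and the arm was still holding it there when I handed in at about 27.5 s.

- **Seating:** I rocked the key past the catches. It stopped at TCP height 0.1014 m against a predicted 0.1015 m, with about 7 N on the shoulder. It then turned well past the 7° of play, so the plate let it turn and it is home.
- **Lock turn:** there is no direct lock reading. From the wrist picture, the plug lags the key by about 18°, so I put it at about 1.33 rad. The bolt clears the catch from 1.1 rad.
- **Forces:** no force reading passed about 7 N, and the key did not visibly slip in the grip.
- **Rest of the counter:** the last scene picture shows the other two keys still on their hooks and nothing else visibly moved.
- **Disagreements:** the fixed cameras differed from each other by about 4 mm. The wrist camera showed a 1.4 mm sideways offset between key and keyhole, which I corrected before inserting. The vertical force read slightly negative (to about −6 N) partway in, which I did not explain.

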